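# Hang a wet-painted cover plate to dry with an S-hook

## Robot

A 6-joint arm with a two-finger parallel gripper is mounted at the origin on a cart in front of the work surface, level with it; the furniture and walls round the work are solid. World frame = base frame: x ahead of the robot, y to its left, z up, the work surface at z = 0. Lengths are in m, angles in degrees, forces in N, time in s.
With the tool pointing down it reaches from about 0.25 to 0.725 m from the base axis. Payload 9.7 kg.
Tool frame: the origin (TCP) lies at the very end of the fingers, on their centre line; the grasp point (between the pads) lies 19 mm behind it; z points along the fingers, y is the line along which they close (so a half turn about z gives the same grasp; the last joint's range is limited). The gripper opens to 85 mm and grips with 20 to 120 N. Pads are 22 mm wide; open, the fingers measure 114 mm over their backs; the gripper's body (76 mm by 85 mm) begins 54 mm behind the grasp point. The pads swing forward as they close: fully open they stand 13 mm farther back than shut.
Start: joints at [69.041, 4.979, 10.078, 95.1, 0, 90], TCP at [0.197, 0.514, 0.231] pointing down, gripper open.
Joint ranges: [-179.16, 179.16], [-48.56, 103.87], [-65.8, 70.77], [-126.05, 130.52], [-82.76, 87.17], [-180, 180]. Speed limits (degrees/s): [127.2, 127.2, 147.25, 180, 180, 180].

## Interface

Orientations are given as [roll, pitch, yaw] about the fixed x, y, z axes, in that order (R = Rz(yaw) Ry(pitch) Rx(roll)).
In Python, from workcell import bot gives the robot as it stands.
- The arm moves only by the tool step_arm, never from a script. Its argument "targets" is a list of rows, each a list of 3 entries, a list of its own where there are three numbers: the opening, from 0 (shut) to 1 (fully open), then the shift along the world's x, y, z in mm, then the turn, a rotation vector about the world's x, y, z in rad. In form: [[grip, [tx, ty, tz], [wx, wy, wz]], ...]. A call has 1 to 8 rows; each row is the pose to reach, as a shift and turn from the pose commanded when the call began; what a row does not reach only later rows make up. A row lasts 1/10 s, in which the tool goes at most 50 mm and 8.59 degrees, less where a joint would pass 70% of its speed; a pose out of reach is approached as far as the arm can. A call with a gripper value outside its range is refused whole. The fingers move at their own pace and stop on an object; "force" is the grip in N (left out, the last holds). Time passes only in rows, so rows that repeat a pose let the fingers close. It gives the time, the measured TCP pose, the force, the opening and the grip force at its end, in the units of the state.
- bot.get_obs(): the state, without advancing time (a new reading comes with each control period).
- bot.camera(name): name is "side" or "top"; returns (picture, depth): 480x640x3 uint8, red, green, blue; 480x640 float32, m along the optical axis (not along the pixel's ray), 0 where there is no reading.
- bot.camera_params(name): a dict with "K" (3x3 intrinsics, pixels), "k1" (the pictures are not rectified: a ray, as slopes to the right and down, at radius r is drawn at 1 + k1 r^2 times it, then the intrinsics apply), "R" (3x3) and "t" (3): a world point X has camera coordinates R X + t. Camera axes: x right, y down, z forward; pixel columns grow to the right and rows downward; lengths in m; the calibration is good to about 2 mm. A picture is of the moment at which its call begins. camera_params takes no time and is no camera call.
- bot.job_done(): hands the job in; it is judged then, once.
The state is a dict: "time": time; "q": joint angles; "qd": joint speeds; "joint_efforts": joint torques, N m; "ee_pos": TCP position; "tcp_rot": TCP orientation; "wrist_force": force on the tool from outside, world axes, zero at the start; "torque": the same for the moment, N m; "opening": finger opening in m; "grasp_force": force on a finger pad.
Only numpy, scipy, OpenCV 4.12 (cv2) and the standard library are available. Lean on these libraries where they do the work, as an engineer would, in place of code of your own. Each camera call takes 0.05 s, during which the arm holds its last target. There are 200 camera calls.

## Task

The grey cover plate on the little wooden paint stand has just been painted and must dry hanging. Take the S-hook out of its wooden block, pass its small lower bend through the hole in the plate from below, lift the plate off with it and hang the hook's large upper bend on the drying rail, so that the plate hangs free. Let the swinging die down before you finish, do not touch the plate with the gripper or arm, do not let it fall, and leave the jars, the thinner bottle and the cutters where they are.

Things in the scene. Friction and masses are not known exactly. Their poses are not given: they have to be found in the camera images.
- s_hook: S-hook, 6 mm steel wire, 114 mm tall, 80 g, upright in hook_block (leans up to 5 degrees). Origin: mid shank, in a flat-sided grey sleeve (14 x 14 mm, z -18 to +12 mm), the place to grip, fingers closing along y. z up the shank; bends in the xz plane. Lower bend on the -x side, lowest point z -71 mm. Upper bend on the +x side, open downward, top z +43 mm, free end at x +52, z +1 mm
- hook_tip (a point): end of the small lower bend's upright free prong, pointing up, at (-36, 0, -37) mm of s_hook; wire 6 mm thick, bend radius 18 mm to the wire's centre
- hook_low (a point): inner bottom of the lower bend, where a hung thing rests, at (-18, 0, -65) mm of s_hook
- hook_top (a point): inner top of the large upper bend (radius 26 mm to the wire's centre), which comes to rest on the rail's top, at (26, 0, 37) mm of s_hook
- hook_block: fixed wooden block, 53 mm high, 64 x 45 mm with an 85 x 60 mm foot, with an upright pocket 45 mm deep, 39.5 x 9 mm, in which the hook's lower bend stands; the hook lifts out straight up. Origin on the bench under the shank; the same axes as the hook as it stands
- panel: freshly painted grey cover plate, 130 x 60 x 4 mm, 70 g, with one round 18 mm hole near one end. Lies level on paint_stand with the holed end overhanging by about 45 mm, underside 75 mm above the bench. Origin: centre of the underside; x along the length toward the holed end, z up
- panel_hole (a point): centre of the hole, halfway through the thickness, at (48, 0, 2) mm of panel; the hole's middle is 17 mm from the plate's end
- paint_stand: fixed wooden stand, 75 mm high; its top reaches from x = -50 to +20 mm and y = -30 to +30 mm, nothing sticks out below the plate's overhanging end. Origin on the bench; x toward the overhanging end
- drying_rail: fixed steel rail: a round level bar of 10 mm diameter and 340 mm length along its y, centre line 270 mm above the bench, on two posts at its ends. Origin on the bench below its middle, x across the bar, pointing away from the robot
- rail_mid (a point): middle of the bar's centre line, 270 mm above the bench
- jar_a: paint jar, 36 mm across, 52 mm high; bystander, origin at the centre of its underside
- jar_b: paint jar, 34 mm across, 56 mm high; bystander, origin at the centre of its underside
- thinner: thinner bottle, 45 x 67 x 132 mm; bystander, origin at the centre of its underside
- cutters: side cutters lying flat, 132 mm long, 12 mm high; bystander, origin at the centre of its underside

How it is judged (in metres and radians):
On the way:
1. the plate hangs from the lower bend of the S-hook, clear of its stand (distance between panel_hole and hook_low below 0.022 m and angle between panel's own z axis and vertical above 1 rad and contact force between panel and s_hook above 0.2 N and contact force between panel and paint_stand below 0.05 N), for 0.2 s.
At the end, for the whole second after the job is handed in: Released, the S-hook hangs by its upper bend on the bar (bend top within 18 mm across and -10/+15 mm in height) and the plate hangs upright from its lower bend through the hole (hole within 22 mm of the bend bottom, swing below about 30 degrees), clear of the rail, both swaying at under 0.25 m/s (x of hook_top in the frame of drying_rail between -0.018 and 0.018 m and y of hook_top in the frame of drying_rail between -0.16 and 0.16 m and z of hook_top in the frame of drying_rail between 0.26 and 0.285 m and contact force between s_hook and drying_rail above 0.5 N and contact force between panel and s_hook above 0.2 N and contact force between panel and drying_rail below 0.05 N and distance between panel_hole and hook_low below 0.022 m and angle between panel's own z axis and vertical above 1.05 rad and linear speed of each of panel, s_hook below 0.25 m/s); the robot touches nothing.
It fails at once if the wet plate is touched by the gripper or the arm (contact force between any of the fingers, the arm and panel above 0.3 N).
It fails at once if the plate falls to the bench (height (world z) of panel_hole below 0.05 m).
It fails at once if a bystander is moved by more than 25 mm (distance of any of jar_a, jar_b, thinner, cutters from where it was at the start of the episode above 0.025 m).
It also fails if it takes over 67 s, if anything falls off the work surface, if the arm or the gripper's body presses on something with over 40 N, if the wrist force passes 120 N, or if a joint passes its speed limit or range.

## Working session

There is one attempt and no reset: what is moved stays moved. The work goes in short steps, Python scripts to look and compute and a tool call to move; the robot and the scene stay as the last step left them, time stands still between calls to the robot, and variables do not carry over. Pictures are saved under pics/ and viewed, at most 10 in all, crops included, and the job is handed in when it is done.

Besides the shell and the picture viewer there is one more tool, called after "Request:" in YAML: its name, and indented under it one key for each argument. step_arm: Moves the arm, as the interface text tells. Its arguments: {"type":"object","properties":{"targets":{"type":"array","items":{"type":"array"}},"force":{"type":"number"}},"required":["targets"]}

```bash
mkdir -p pics
cat > h.py <<'E'
import numpy as np, cv2
from workcell import bot
def und(name,uv):
    p=bot.camera_params(name);K=np.array(p["K"]);
    d=np.array([p["k1"],0,0,0,0],float)
    n=cv2.undistortPoints(np.array(uv,float).reshape(-1,1,2),K,d).reshape(-1,2)
    R=np.array(p["R"]);t=np.array(p["t"])
    return -R.T@t,(np.c_[n,np.ones(len(n))])@R   # origin, rays (unit depth)
def onz(name,uv,z):
    o,r=und(name,uv); s=(z-o[2])/r[:,2]; return o+s[:,None]*r
def dep(name,uv,D):
    o,r=und(name,uv); uv=np.array(uv,int).reshape(-1,2); return o+D[uv[:,1],uv[:,0]][:,None]*r
def proj(name,X):
    p=bot.camera_params(name);R=np.array(p["R"])
    return cv2.projectPoints(np.array(X,float).reshape(-1,1,3),cv2.Rodrigues(R)[0],np.array(p["t"],float),np.array(p["K"]),np.array([p["k1"],0,0,0,0],float))[0].reshape(-1,2)
def tri(uv1,uv2):
    a,r=und("side",uv1);b,s=und("top",uv2);r=r[0];s=s[0]
    x=np.linalg.lstsq(np.c_[r,-s],b-a,rcond=None)[0]
    P,Q=a+x[0]*r,b+x[1]*s; return (P+Q)/2,np.linalg.norm(P-Q)
E
python3 - <<'E'
from h import *
for n in("side","top"):
    im,D=bot.camera(n); cv2.imwrite(f"pics/{n}0.png",im[:,:,::-1]); np.savez(f"{n}0.npz",im=im,D=D)
    p=bot.camera_params(n); print(n,p)
print(bot.get_obs())
E
```

```text
side {'K': array([[555.89975396,   0.        , 325.17778783],
       [  0.        , 555.89975396, 235.61838492],
       [  0.        ,   0.        ,   1.        ]]), 'k1': 0.021611927762998532, 'R': array([[ 0.97230771, -0.23323941, -0.01473408],
       [-0.1070588 , -0.38848167, -0.91521604],
       [ 0.20774053,  0.89144903, -0.40269406]]), 't': array([-0.57613814,  0.21882295,  1.27174878])}
top {'K': array([[450.0175895 ,   0.        , 324.36210502],
       [  0.        , 450.0175895 , 234.1008659 ],
       [  0.        ,   0.        ,   1.        ]]), 'k1': -0.10964055302029588, 'R': array([[-0.01438776, -0.99979687, -0.01411388],
       [-0.99574566,  0.01561143, -0.09081225],
       [ 0.09101414,  0.01274725, -0.99576801]]), 't': array([-0.02183875,  0.59005133,  1.34288054])}
{'time': 0.1, 'q': array([6.90413715e+01, 5.00826653e+00, 1.00396541e+01, 9.51012102e+01,
       1.07597614e-03, 9.00017494e+01]), 'qd': array([ 0.03353693, -0.11711096,  0.07571972, -0.11234237, -0.07170751,
       -0.03489056]), 'joint_efforts': array([ 4.71939729e-04, -5.21561193e+01,  4.65654194e+01,  1.59636576e-02,
        3.90667765e-05,  8.93286170e-06]), 'ee_pos': array([0.19665012, 0.51341376, 0.23065684]), 'tcp_rot': array([-1.79930177e+02, -1.07384342e-03,  1.59039621e+02]), 'wrist_force': array([ 1.3695768 ,  0.46073868, -0.35674141]), 'torque': array([0.02719882, 0.04408708, 0.05325763]), 'grasp_force': 0.0, 'opening': 0.08549179109427789}
```

View pics/side0.png

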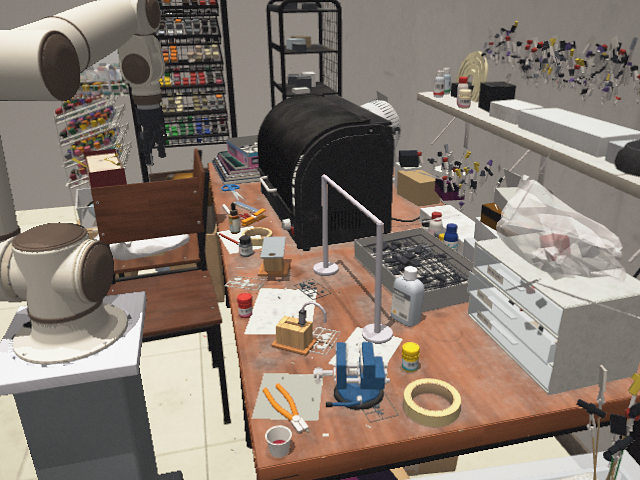

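View pics/top0.png

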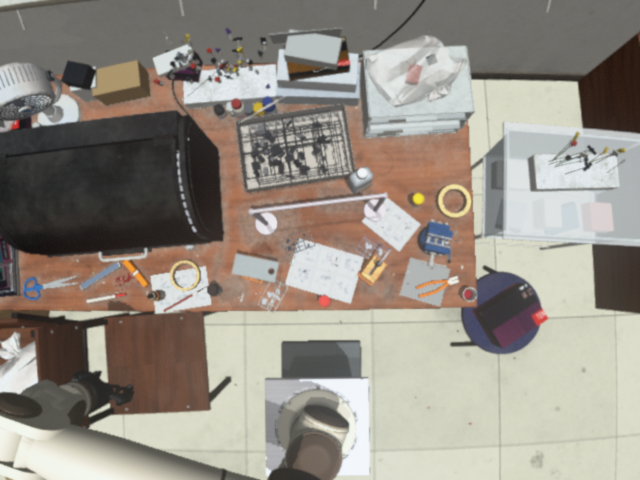

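The side view shows the hook in its block around (300,325), the plate on its stand around (272,255), and the rail from (323,178) to (381,222). In the top view the plate is at (256,266) with its hole near (271,270), the block is at (373,268), and the rail runs from (250,210) to (385,197). Next I'll enlarge the relevant parts.

Run:
```python
from h import *
s=np.load("side0.npz")["im"];t=np.load("top0.npz")["im"]
def c(im,x,y,w,h,f): return cv2.resize(im[y:y+h,x:x+w],(400,300),interpolation=cv2.INTER_CUBIC)
A=np.vstack([np.hstack([c(s,265,290,72,54,0),c(s,240,225,72,54,0)]),np.hstack([c(t,345,235,64,48,0),c(t,225,242,64,48,0)])])
cv2.imwrite("pics/crop0.png",A[:,:,::-1])
```

```text
(no output)
```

View pics/crop0.png

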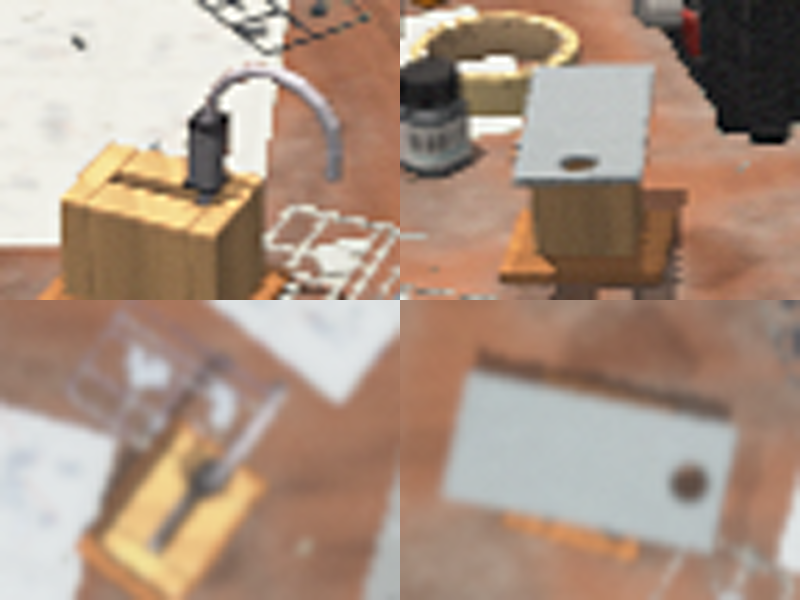

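The left crops show the hook with its sleeve top near side (302,309), upper bend to the right and up, and free end at side (325,322) and top (390,297). The right crops show the plate, with the hole at side about (272,254) and top about (271,271).

Run:
```python
from h import *
s=np.load("side0.npz")["im"];t=np.load("top0.npz")["im"];ts=np.load("top0.npz")["D"]
S=lambda x,y,ox,oy:(ox+(x+.5)/5.556-.5,oy+(y+.5)/5.556-.5)
T=lambda x,y,ox,oy:(ox+(x+.5)/6.25-.5,oy+(y+.5)/6.25-.5)
# plate in top
def plate(im,x,y,w,h,name,z):
    c=im[y:y+h,x:x+w].astype(int); m=((c[:,:,2]>=c[:,:,0]-2)&(c.sum(2)>330)).astype(np.uint8)
    cs,hi=cv2.findContours(m,cv2.RETR_CCOMP,cv2.CHAIN_APPROX_NONE)
    k=max(range(len(cs)),key=lambda i:cv2.contourArea(cs[i]))
    r=cv2.minAreaRect(cs[k]); b=cv2.approxPolyDP(cv2.convexHull(cs[k]),3,True).reshape(-1,2)+[x,y]
    P=onz(name,b,z); print(name,"poly",P.round(4).tolist()); 
    L=np.linalg.norm(P-np.roll(P,-1,0),axis=1);print("sides",L.round(4))
    for i in range(len(cs)):
        if hi[0][i][3]==k and cv2.contourArea(cs[i])>3:
            mm=cv2.moments(cs[i]);hc=(mm['m10']/mm['m00']+x,mm['m01']/mm['m00']+y);print("hole",hc,cv2.contourArea(cs[i]),onz(name,[hc],z).round(4))
plate(t,228,248,52,36,"top",.079); plate(s,255,232,35,28,"side",.079)
print("hole side",onz("side",[S(578,163,240,225)],.079).round(4), "top",onz("top",[T(289+400-400,183,225,242)],.079).round(4))
# block top
B=onz("side",[S(*p,265,290) for p in[(62,200),(113,142),(268,178),(215,238)]],.053);print("block side",B.round(4).tolist(),B.mean(0),np.linalg.norm(B-np.roll(B,-1,0),axis=1))
B=onz("top",[T(*p,345,235) for p in[(190,125),(265,183),(182,300),(103,243)]],.053);print("block top",B.round(4).tolist(),B.mean(0))
print("sleeve top",tri([S(208,112,265,290)],[T(207,172,345,235)]), "tip",tri([S(335,176,265,290)],[T(281,87,345,235)]))
print("shank/top side z.061:",onz("side",[S(204,192,265,290)],.061).round(4))
# rail
for col in (262,280,300,320,340,360):
    a=t[190:222,col].astype(int).sum(1); w=np.clip(a-np.median(a)-60,0,None); v=190+(w*np.arange(32)).sum()/max(w.sum(),1)
    print("rail top",col,round(v,2),onz("top",[(col,v)],.27).round(4))
for r in (185,195,205,215):
    a=s[r,320:390].astype(int); print(r, [int(q) for q in a.sum(1)][(r-178)*58//44-6+0:(r-178)*58//44+16])
```

```text
top poly [[0.5273, 0.2289, 0.079], [0.5083, 0.1139, 0.079], [0.4501, 0.1172, 0.079], [0.4776, 0.2378, 0.079]]
sides [0.1166 0.0583 0.1237 0.0505]
hole (270.65384615384613, 270.5) 39.0 [[0.4807 0.1268 0.079 ]]
side poly [[0.529, 0.2215, 0.079], [0.5037, 0.1028, 0.079], [0.4504, 0.1112, 0.079], [0.4778, 0.2356, 0.079]]
sides [0.1213 0.054  0.1273 0.0531]
hole (271.74074074074076, 254.28148148148148) 22.5 [[0.4796 0.12   0.079 ]]
hole side [[0.6604 0.0729 0.079 ]] top [[0.4797 0.1263 0.079 ]]
block side [[0.4427, -0.1768, 0.053], [0.4686, -0.1406, 0.053], [0.5224, -0.1819, 0.053], [0.4943, -0.2172, 0.053]] [ 0.48200155 -0.17914263  0.053     ] [0.04450578 0.06776257 0.04508563 0.06557923]
block top [[0.5238, -0.1806, 0.053], [0.4956, -0.2157, 0.053], [0.4409, -0.1749, 0.053], [0.4685, -0.1381, 0.053]] [ 0.48220982 -0.17731989  0.053     ]
sleeve top (array([ 0.49983769, -0.18446247,  0.08772815]), np.float64(0.0010757319850501464)) tip (array([ 0.53991   , -0.22150535,  0.07543738]), np.float64(3.8187640036907146e-05))
shank/top side z.061: [[ 0.4943 -0.1975  0.061 ]]
rail top 262 211.97 [[0.6259 0.1227 0.27  ]]
rail top 280 207.56 [[0.6363 0.0771 0.27  ]]
rail top 300 205.09 [[0.6417 0.0265 0.27  ]]
rail top 320 202.58 [[ 0.6473 -0.024   0.27  ]]
rail top 340 200.19 [[ 0.6526 -0.0744  0.27  ]]
rail top 360 197.72 [[ 0.658  -0.1249  0.27  ]]
185 [366, 338, 281, 309, 319, 62, 69, 70, 221, 370, 468, 608, 693, 727, 696, 453, 37, 63, 81, 80, 92, 91]
195 [85, 95, 84, 71, 80, 78, 97, 215, 379, 511, 641, 701, 725, 693, 454, 20, 63, 70, 77, 70, 91, 86]
205 [86, 91, 95, 65, 105, 136, 218, 396, 548, 649, 699, 725, 701, 471, 33, 73, 61, 97, 80, 102, 89, 107]
215 [93, 98, 70, 95, 218, 358, 424, 561, 665, 702, 723, 697, 467, 29, 64, 89, 92, 85, 94, 93, 93, 72]
```

Request:
step_arm:
  targets:
    - [1,[50,-110,0],[0,0,-0.14]]
    - [1,[100,-240,0],[0,0,-0.279]]
    - [1,[150,-360,0],[0,0,-0.279]]
    - [1,[150,-360,0],[0,0,-0.279]]
    - [1,[150,-360,0],[0,0,-0.279]]
    - [1,[150,-360,0],[0,0,-0.279]]
    - [1,[150,-360,0],[0,0,-0.279]]
    - [1,[150,-360,0],[0,0,-0.279]]
  force: 60

```text
time: 0.9
ee_pos: [0.347, 0.1513, 0.2313]
tcp_rot: [180.0, 0.0, 143.0]
wrist_force: [1.2, -0.5, 0.1]
opening: 0.0854
grasp_force: 0.0
```

Run:
```python
from h import *
o=bot.get_obs();print(o["time"],o["q"].round(2),o["ee_pos"].round(4),o["tcp_rot"].round(2))
# refine yaw of hook from plane of bend: wire points in top crop & rail ends in side
s=np.load("side0.npz")["im"]
for uv in [(323,178),(381,222)]: 
    a,r=und("side",[uv]); print("rail end side",onz("side",[uv],.27).round(4))
for n,uv,z in(("side",(407,270),.132),("side",(412,343),.05)): print(onz(n,[uv],z).round(3))
print("top bottle",onz("top",[(360,178)],.132).round(3), "red jar",onz("top",[(325,300)],.05).round(3),"dark jar",onz("top",[(214,289)],.05).round(3))
```

```text
0.9 [ 2.357e+01 -1.826e+01 -1.098e+01  9.727e+01 -1.000e-02  6.055e+01] [0.347  0.1513 0.2313] [1.7999e+02 2.0000e-02 1.4302e+02]
rail end side [[0.6225 0.1317 0.27  ]]
rail end side [[ 0.6695 -0.1856  0.27  ]]
[[ 0.746 -0.15   0.132]]
[[ 0.7   -0.306  0.05 ]]
top bottle [[ 0.739 -0.136  0.132]] red jar [[ 0.392 -0.03   0.05 ]] dark jar [[0.428 0.302 0.05 ]]
```

Request:
step_arm:
  targets:
    - [1,[20,-45,-9],[0,0,0]]
    - [1,[40,-90,-18],[0,0,-0.01]]
    - [1,[60,-135,-27],[0,0,-0.02]]
    - [1,[80,-180,-36],[0,0,-0.035]]
    - [1,[100,-225,-45],[0,0,-0.035]]
    - [1,[120,-270,-55],[0,0,-0.035]]
    - [1,[140,-315,-65],[0,0,-0.035]]
    - [1,[151,-340,-71],[0,0,-0.035]]

```text
time: 1.7
ee_pos: [0.498, -0.1894, 0.1586]
tcp_rot: [-180.0, -0.1, 140.9]
wrist_force: [-0.2, 1.0, -0.2]
opening: 0.0855
grasp_force: 0.0
```

Request:
step_arm:
  targets:
    - [1,[0,0,0],[0,0,0]]
    - [1,[0,0,0],[0,0,0]]

```text
time: 1.9
ee_pos: [0.4973, -0.1866, 0.1595]
tcp_rot: [-180.0, -0.1, 141.0]
wrist_force: [0.5, 0.8, -0.3]
opening: 0.0855
grasp_force: 0.0
```

Run:
```python
from h import *
o=bot.get_obs();print(o["time"],o["q"].round(2),o["ee_pos"].round(4),o["tcp_rot"].round(2))
im,D=bot.camera("side"); print(proj("side",[o["ee_pos"],[.498,-.187,.079]]))
cv2.imwrite("pics/s1.png",cv2.resize(im[200:350,220:420],(800,600),interpolation=cv2.INTER_CUBIC)[:,:,::-1])
```

```text
1.9 [-2.057e+01  1.630e+00 -1.360e+00  8.711e+01  1.000e-02  1.845e+01] [ 0.4973 -0.1866  0.1595] [-1.7998e+02 -1.0000e-01  1.4098e+02]
[[300.19188063 280.34055619]
 [301.79254192 314.00778964]]
```

View pics/s1.png

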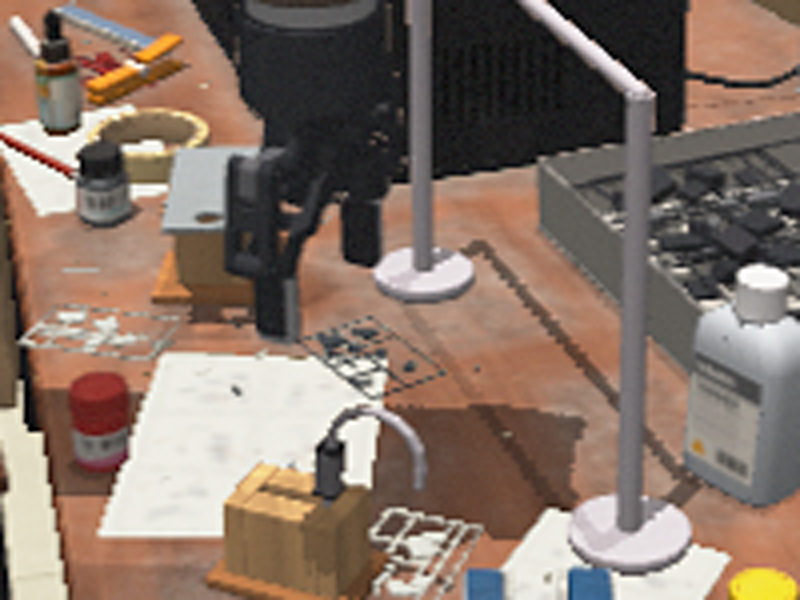

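The gripper is above the hook, with its fingers on either side of the hook's plane, and the sleeve is at crop (330,468). Next I descend and close.

Request:
step_arm:
  targets:
    - [1,[0,0,-30],[0,0,0]]
    - [1,[0,0,-60],[0,0,0]]
    - [1,[0,0,-85],[0,0,0]]
    - [1,[0,0,-99],[0,0,0]]
    - [1,[0,0,-99],[0,0,0]]
    - [0.4,[0,0,-99],[0,0,0]]
    - [0.2,[0,0,-99],[0,0,0]]
    - [0,[0,0,-99],[0,0,0]]
  force: 60

```text
time: 2.75
ee_pos: [0.4984, -0.1866, 0.0626]
tcp_rot: [180.0, 0.1, 141.1]
wrist_force: [-0.7, -0.2, -0.2]
opening: 0.044
grasp_force: 0.0
```

Request:
step_arm:
  targets:
    - [0,[0,0,0],[0,0,0]]
    - [0,[0,0,0],[0,0,0]]
    - [0,[0,0,0],[0,0,0]]
    - [0,[0,0,0],[0,0,0]]
    - [0,[0,0,0],[0,0,0]]
    - [0,[0,0,0],[0,0,0]]

```text
time: 3.35
ee_pos: [0.4978, -0.1869, 0.0618]
tcp_rot: [-180.0, 0.0, 141.0]
wrist_force: [-2.9, -3.9, 5.2]
opening: 0.0128
grasp_force: 58.7
```

Request:
step_arm:
  targets:
    - [0,[0,0,8],[0,0,0]]
    - [0,[0,0,20],[0,0,0]]
    - [0,[0,0,35],[0,0,0]]
    - [0,[0,0,55],[0,0,0]]
    - [0,[0,0,80],[0,0,0]]
    - [0,[0,0,110],[0,0,0]]
    - [0,[0,0,138],[0,0,0]]
    - [0,[0,0,138],[0,0,0]]

```text
time: 4.15
ee_pos: [0.4991, -0.1863, 0.2048]
tcp_rot: [179.8, 0.3, 141.1]
wrist_force: [0.1, -0.4, -0.1]
opening: 0.0129
grasp_force: 58.9
```

Run:
```python
from h import *
o=bot.get_obs();print(o["time"],o["q"].round(2),o["ee_pos"].round(4),o["tcp_rot"].round(2),o["wrist_force"],o["opening"])
im,D=bot.camera("side"); np.savez("s2.npz",im=im,D=D)
e=o["ee_pos"];y=np.deg2rad(o["tcp_rot"][2]-180);X=np.array([np.cos(y),np.sin(y),0]);Z=np.array([0,0,1])
O=e+.019*Z
for n,a,b in(("tip",-.036,-.037),("bot",-.018,-.068),("end",.052,.001),("top",.026,.040),("shank",0,-.05)):print(n,proj("side",O+a*X+b*Z).round(1))
cv2.imwrite("pics/s2.png",cv2.resize(im[200:305,250:390],(800,600),interpolation=cv2.INTER_CUBIC)[:,:,::-1])
```

```text
4.15 [-2.051e+01  1.720e+00  3.720e+00  9.162e+01  7.000e-02  1.843e+01] [ 0.4991 -0.1863  0.2048] [179.81   0.33 141.07] [ 0.12592306 -0.41108945 -0.07469826] 0.012944285086009205
tip [[285.1 265.2]]
bot [[293.4 280.1]]
end [[323.2 256.1]]
top [[311.  235.9]]
shank [[300.8 274. ]]
```

View pics/s2.png

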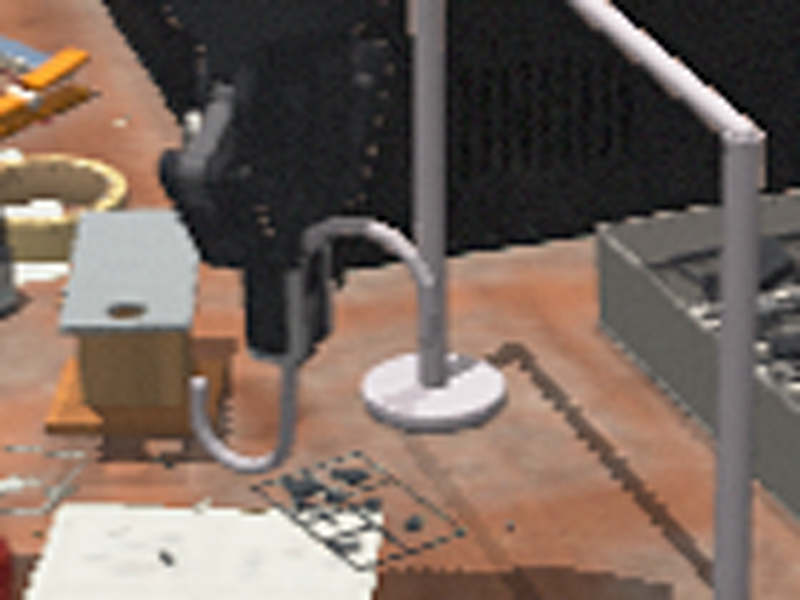

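The crop shows the prong tip at full-picture (284.5,266), the bend bottom near (294,281), and the arch top near (310,240). I'll check the arc against the nominal geometry, allowing for a pitch and slip fit.

Run:
```python
from h import *
e=np.array([.4991,-.1863,.2048]);y=np.deg2rad(141.07-180);X=np.array([np.cos(y),np.sin(y),0]);Z=np.array([0,0,1])
obs=dict(arch=[(320,236),(345,228),(380,232),(410,255),(430,285)],low=[(200,400),(215,440),(250,463),(280,445),(292,400)])
from scipy.optimize import least_squares
f=lambda L:np.array(L)/5.714+[250,200]-.4
th=np.linspace(0,np.pi,60)
A=np.c_[26-26*np.cos(th),14+26*np.sin(th)];B=np.c_[-18-18*np.cos(th),-50-18*np.sin(th)]
A=np.r_[A,[[52,z] for z in range(13,1,-2)]];B=np.r_[[[-36,z] for z in range(-37,-50,-2)],B,[[0,z] for z in range(-49,-20,2)]]
def pts(p,q):
    c,s=np.cos(p[2]),np.sin(p[2]); a=(c*q[:,0]+s*q[:,1])/1e3+p[0];b=(-s*q[:,0]+c*q[:,1])/1e3+p[1]
    return proj("side",e+a[:,None]*X+(.019+b)[:,None]*Z)
def res(p,sg=True):
    r=[]
    for q,o in((A,obs["arch"]),(B,obs["low"])):
        P=pts(p,q)
        for u in f(o):
            d=P-u;k=np.argmin((d**2).sum(1));r+=list(d[k])
    t=pts(p,np.array([[-36.,-37]]))[0]-f([(197,378)])[0]; return np.r_[r,t]
print(np.abs(res([0,0,0])).round(1))
s=least_squares(res,[0,0,0],x_scale=[.003,.003,.05],diff_step=1e-2,loss="soft_l1");
best=min((np.sum(np.minimum(np.abs(res([a,b,g])),3)**2),a*1e3,b*1e3,np.rad2deg(g)) for a in np.arange(-.008,.009,.001) for b in np.arange(-.010,.007,.001) for g in np.deg2rad(np.arange(-6,7,1)))
print(best, res([best[1]/1e3,best[2]/1e3,np.deg2rad(best[3])]).round(1))
```

```text
[2.6 3.1 0.7 3.7 1.3 1.3 0.4 0.1 1.7 0.  0.8 0.1 0.5 0.2 0.2 0.5 0.8 0.8
 0.1 0.4 1.1 0.6]Traceback (most recent call last):
  File "<stdin>", line 21, in <module>
  File "<stdin>", line 21, in <genexpr>
  File "<stdin>", line 18, in res
  File "<stdin>", line 11, in pts
  File "h.py", line 14, in proj
    p=bot.camera_params(name);R=np.array(p["R"])
ValueError: time passes only in moves, steps and waits
```

Request:
step_arm:
  targets:
    - [0,[-5,27,0],[0,0,-0.14]]
    - [0,[-10,55,0],[0,0,-0.28]]
    - [0,[-15,82,-5],[0,0,-0.42]]
    - [0,[-20,110,-15],[0,0,-0.56]]
    - [0,[-25,137,-25],[0,0,-0.7]]
    - [0,[-29,164,-35],[0,0,-0.84]]
    - [0,[-34,192,-45],[0,0,-0.98]]
    - [0,[-38,219,-50],[0,0,-1.1]]

```text
time: 5.0
ee_pos: [0.4584, 0.034, 0.148]
tcp_rot: [-179.9, -0.0, 77.7]
wrist_force: [0.4, -0.3, -1.5]
opening: 0.0128
grasp_force: 58.9
```

Request:
step_arm:
  targets:
    - [0,[0,0,-15],[0,0,0]]
    - [0,[0,0,-30],[0,0,0]]
    - [0,[0,0,-45],[0,0,0]]
    - [0,[0,0,-60],[0,0,0]]
    - [0,[0,0,-65],[0,0,0]]
    - [0,[0,0,-65],[0,0,0]]
    - [0,[0,0,-65],[0,0,0]]
    - [0,[0,0,-65],[0,0,0]]

```text
time: 5.8
ee_pos: [0.4602, 0.0325, 0.085]
tcp_rot: [179.9, -0.0, 78.0]
wrist_force: [-0.3, -1.0, -1.2]
opening: 0.013
grasp_force: 58.9
```

Run:
```python
from h import *
o=bot.get_obs();print(o["time"],o["q"].round(2),o["ee_pos"].round(4),o["tcp_rot"].round(2),o["opening"])
im,D=bot.camera("side"); e=o["ee_pos"];y=np.deg2rad(o["tcp_rot"][2]-180);X=np.array([np.cos(y),np.sin(y),0]);Z=np.array([0,0,1])
O=e+.019*Z
for n,a,b in(("tip",-.036,-.037),("bot",-.018,-.068),("end",.052,.001),("shank",0,-.05)):print(n,(O+a*X+b*Z).round(4),proj("side",O+a*X+b*Z).round(1))
cv2.imwrite("pics/s3.png",cv2.resize(im[215:320,220:360],(800,600),interpolation=cv2.INTER_CUBIC)[:,:,::-1])
```

```text
5.8 [  4.04  -7.59 -18.43  79.09   0.   106.02] [0.4602 0.0325 0.085 ] [ 1.7994e+02 -2.0000e-02  7.8010e+01] 0.012973746195018931
tip [0.4677 0.0677 0.067 ] [[270.4 267.8]]
bot [0.4639 0.0501 0.036 ] [[270.6 282. ]]
end [ 0.4494 -0.0184  0.105 ] [[267.1 270.4]]
shank [0.4602 0.0325 0.054 ] [[269.7 279.1]]
```

View pics/s3.png

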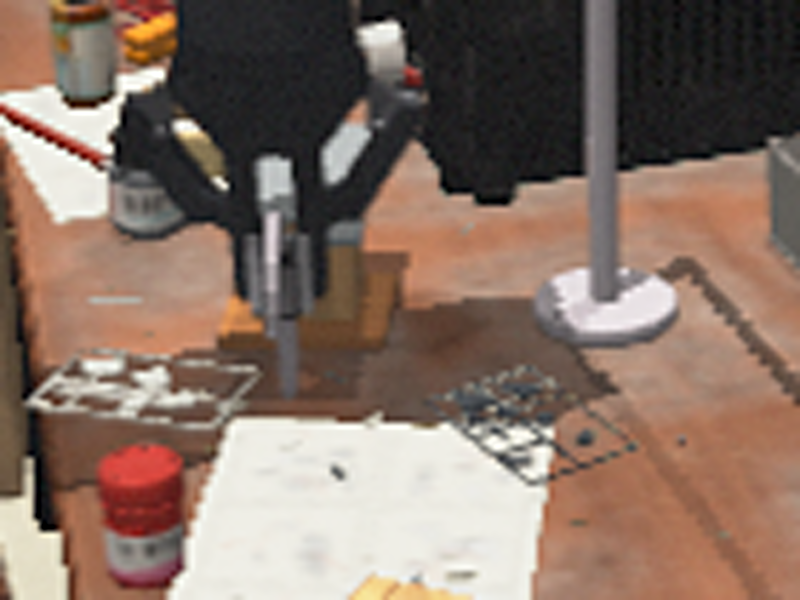

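The hook is seen end-on at crop (285,300). It lines up with its nominal projection, and the prong is below the plate's underside. Next I slide it in under the hole.

Request:
step_arm:
  targets:
    - [0,[3,14,0],[0,0,0]]
    - [0,[6,28,0],[0,0,0]]
    - [0,[9,42,0],[0,0,0]]
    - [0,[11,52,0],[0,0,0]]
    - [0,[12.5,58.5,0],[0,0,0]]
    - [0,[12.5,58.5,0],[0,0,0]]
    - [0,[12.5,58.5,0],[0,0,0]]

```text
time: 6.55
ee_pos: [0.4721, 0.0912, 0.0842]
tcp_rot: [-180.0, 0.0, 78.1]
wrist_force: [0.4, 0.2, -0.5]
opening: 0.013
grasp_force: 58.9
```

Run:
```python
from h import *
o=bot.get_obs();print(o["time"],o["q"].round(2),o["ee_pos"].round(4),o["tcp_rot"].round(2),o["wrist_force"].round(2))
im,D=bot.camera("side"); e=o["ee_pos"];y=np.deg2rad(o["tcp_rot"][2]-180);X=np.array([np.cos(y),np.sin(y),0]);Z=np.array([0,0,1])
O=e+.019*Z; t,Dt=bot.camera("top")
P=O-.036*X-.037*Z; print(P.round(4),proj("side",P),proj("top",P))
f=lambda a:cv2.resize(a,(400,300),interpolation=cv2.INTER_CUBIC)
cv2.imwrite("pics/s4.png",np.hstack([f(im[220:280,235:315]),f(t[245:290,230:290])])[:,:,::-1])
```

```text
6.55 [ 1.0930e+01 -4.7700e+00 -1.5950e+01  7.8840e+01 -1.0000e-02  1.1288e+02] [0.4721 0.0912 0.0842] [-1.7998e+02  2.0000e-02  7.8050e+01] [ 0.36  0.2  -0.46]
[0.4796 0.1264 0.0662] [[271.65756166 257.67571886]] [[271.37492717 270.93179831]]
```

View pics/s4.png

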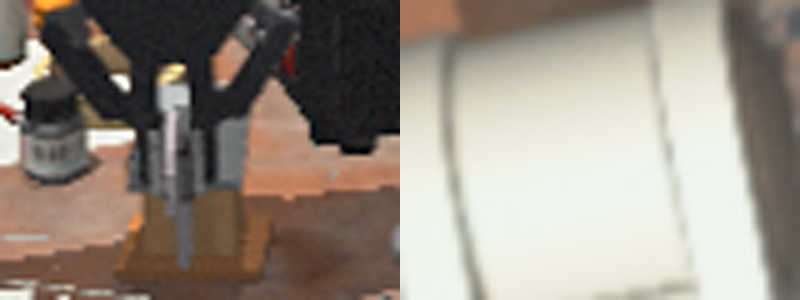

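In the side view the shank (crop x about 182) is centred on the plate's end (crop x 128–245). The arm hides the top view. Next I raise the prong through the hole.

Request:
step_arm:
  targets:
    - [0,[0,0,4],[0,0,0]]
    - [0,[0,0,8],[0,0,0]]
    - [0,[0,0,12],[0,0,0]]
    - [0,[0,0,16],[0,0,0]]
    - [0,[0,0,20],[0,0,0]]
    - [0,[0,0,24],[0,0,0]]
    - [0,[0,0,24],[0,0,0]]
    - [0,[0,0,24],[0,0,0]]

```text
time: 7.45
ee_pos: [0.4722, 0.0911, 0.1083]
tcp_rot: [180.0, -0.0, 78.0]
wrist_force: [-0.6, 0.0, 0.2]
opening: 0.013
grasp_force: 58.9
```

Run:
```python
from h import *
o=bot.get_obs();print(o["time"],o["ee_pos"].round(4),o["tcp_rot"].round(2),o["wrist_force"].round(2),o["torque"].round(3))
im,D=bot.camera("side")
E=[.4765,.1095,.079]; yv=np.array([.978,-.208,0])*.03
print([proj("side",np.array(E)+k*yv).round(1) for k in(-1,1)])
cv2.imwrite("pics/s5.png",cv2.resize(im[225:285,235:315],(800,600),interpolation=cv2.INTER_CUBIC)[:,:,::-1])
```

```text
7.45 [0.4722 0.0911 0.1083] [180.    -0.    78.03] [-0.58  0.05  0.22] [ 0.007 -0.04  -0.048]
[array([[259.5, 256.4]]), array([[282.8, 255.8]])]
```

View pics/s5.png

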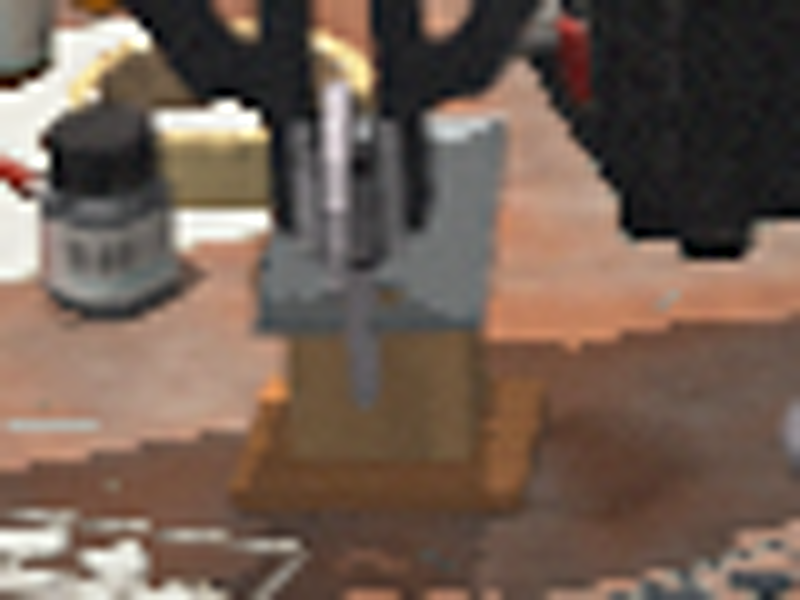

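The plate is still flat, with its front edge at crop y 330. The prong runs up into the hole at about (375,297). Before the arc lift I'll check how close the black box is.

Run:
```python
from h import *
D=np.load("top0.npz")["D"]
v,u=np.mgrid[90:270:2,0:260:2];uv=np.c_[u.ravel(),v.ravel()]
P=dep("top",uv,D);ok=(D[uv[:,1],uv[:,0]]>0)&(P[:,2]>.1)&(P[:,1]>.15)&(P[:,1]<.4)&(P[:,0]>.4)&(P[:,0]<.9)
Q=P[ok]
for a in np.arange(.15,.4,.03):
    q=Q[(Q[:,1]>=a)&(Q[:,1]<a+.03)]
    if len(q):print(round(a,2),len(q),"minx",q[:,0].min().round(3),"zmax",q[:,2].max().round(3))
```

```text
0.15 5 minx 0.62 zmax 0.275
0.27 736 minx 0.567 zmax 0.363
0.3 435 minx 0.558 zmax 0.373
0.33 410 minx 0.558 zmax 0.376
0.36 406 minx 0.559 zmax 0.373
0.39 132 minx 0.559 zmax 0.37
```

Request:
step_arm:
  targets:
    - [0,[0.6,3,8],[0,0,0]]
    - [0,[1.7,7.8,13],[0,0,0]]
    - [0,[2.5,11.7,21],[0,0,0]]
    - [0,[3.3,15.6,29],[0,0,0]]
    - [0,[4.2,19.6,37],[0,0,0]]
    - [0,[5,23.5,45],[0,0,0]]
    - [0,[5.8,27.4,53],[0,0,0]]
    - [0,[6.6,31.3,61],[0,0,0]]

```text
time: 8.3
ee_pos: [0.4789, 0.1228, 0.17]
tcp_rot: [180.0, -0.0, 78.0]
wrist_force: [-0.1, 0.2, -1.0]
opening: 0.0127
grasp_force: 58.8
```

Request:
step_arm:
  targets:
    - [0,[1,4.9,7],[0,0,0]]
    - [0,[2.1,9.8,14],[0,0,0]]
    - [0,[3.1,14.7,20],[0,0,0]]
    - [0,[4.4,20.5,25],[0,0,0]]
    - [0,[5.6,26.4,30],[0,0,0]]
    - [0,[7.1,33.3,36],[0,0,0]]
    - [0,[8.7,41,40],[0,0,0]]
    - [0,[10.4,49,43],[0,0,0]]

```text
time: 9.1
ee_pos: [0.4894, 0.1721, 0.2127]
tcp_rot: [180.0, -0.0, 78.0]
wrist_force: [0.7, -0.3, -0.7]
opening: 0.013
grasp_force: 58.8
```

Run:
```python
from h import *
o=bot.get_obs();print(o["time"],o["q"].round(1),o["ee_pos"].round(4),o["tcp_rot"].round(2),o["wrist_force"].round(2),o["torque"].round(3))
im,D=bot.camera("side")
cv2.imwrite("pics/s6.png",cv2.resize(im[180:285,220:360],(800,600),interpolation=cv2.INTER_CUBIC)[:,:,::-1])
```

```text
9.1 [ 19.4   0.3   3.2  92.8  -0.  121.4] [0.4894 0.1721 0.2127] [179.99  -0.    78.02] [ 0.66 -0.3  -0.7 ] [ 0.045 -0.002 -0.014]
```

View pics/s6.png

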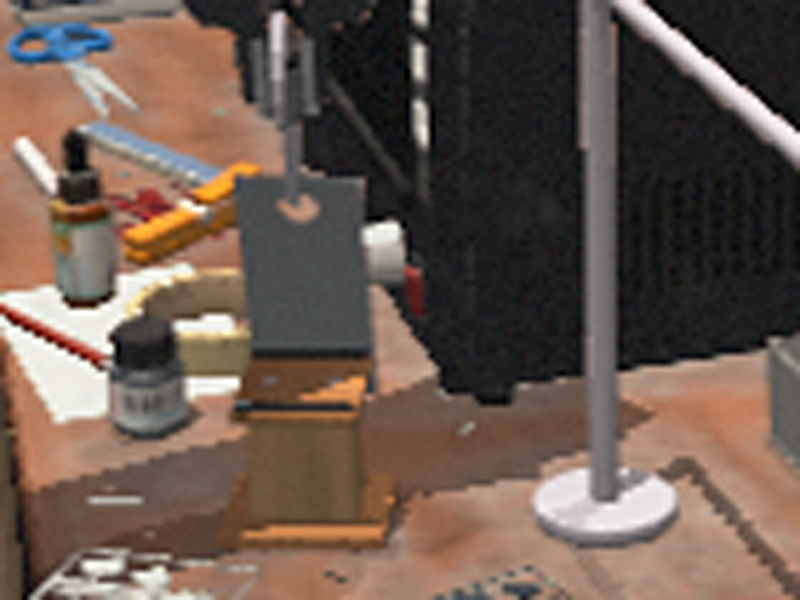

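The plate hangs on the lower bend, with its hole at crop (298,207), and its foot leans lightly on the stand's edge. Next I lift it clear.

Request:
step_arm:
  targets:
    - [0,[0,0,5],[0,0,0]]
    - [0,[0,0,12],[0,0,0]]
    - [0,[0,0,20],[0,0,0]]
    - [0,[0,0,30],[0,0,0]]
    - [0,[0,0,42],[0,0,0]]
    - [0,[0,0,54],[0,0,0]]
    - [0,[0,0,66],[0,0,0]]
    - [0,[0,0,76],[0,0,0]]

```text
time: 9.95
ee_pos: [0.4893, 0.1714, 0.2898]
tcp_rot: [180.0, -0.0, 78.0]
wrist_force: [-1.0, -0.3, -1.6]
opening: 0.0127
grasp_force: 58.8
```

Request:
step_arm:
  targets:
    - [0,[0,0,8],[0,0,0]]
    - [0,[0,0,14],[0,0,0]]
    - [0,[0,0,14],[0,0,0]]
    - [0,[0,0,14],[0,0,0]]
    - [0,[0,0,14],[0,0,0]]
    - [0,[0,0,14],[0,0,0]]
    - [0,[0,0,14],[0,0,0]]
    - [0,[0,0,14],[0,0,0]]

```text
time: 10.75
ee_pos: [0.4892, 0.1714, 0.3022]
tcp_rot: [-180.0, 0.0, 78.0]
wrist_force: [0.1, 0.3, -2.2]
opening: 0.0128
grasp_force: 58.8
```

Run:
```python
from h import *
o=bot.get_obs();print(o["time"],o["q"].round(1),o["ee_pos"].round(4),o["tcp_rot"].round(2))
im,D=bot.camera("side"); e=o["ee_pos"]
# plate points by depth, between z .12 and .27 near the tool
v,u=np.mgrid[100:280,220:330];uv=np.c_[u.ravel(),v.ravel()];P=dep("side",uv,D)
q=np.linalg.norm(P[:,:2]-e[:2],axis=1)<.07
Q=P[q&(P[:,2]>.09)&(P[:,2]<e[2]-.035)&(D[uv[:,1],uv[:,0]]>0)]
n=np.linalg.svd(Q-Q.mean(0),full_matrices=False)[2][2];print(len(Q),Q.mean(0).round(3),"z",Q[:,2].min().round(3),Q[:,2].max().round(3),"normal",n.round(2))
s=np.load("side0.npz")["im"].astype(int).sum(2)
for r in(185,190,195,200,205,210,215):
    w=(s[r,326:392]>300)*1.; c=np.arange(326,392); 
    x0=323+(r-178)*58/44; w*=np.abs(c-x0-1)<7; print(r,w.sum(),onz("side",[((w*c).sum()/w.sum(),r)],.27).round(4))
```

```text
10.75 [ 19.3   2.9  15.9 103.    0.  121.3] [0.4892 0.1714 0.3022] [-179.99    0.     78.03]
994 [0.495 0.198 0.199] z 0.131 0.266 normal [0.2  0.97 0.12]
185 8.0 [[0.6356 0.0702 0.27  ]]
190 7.0 [[0.6424 0.0295 0.27  ]]
195 7.0 [[ 0.6467 -0.0085  0.27  ]]
200 7.0 [[ 0.6507 -0.0446  0.27  ]]
205 7.0 [[ 0.6545 -0.079   0.27  ]]
210 8.0 [[ 0.6572 -0.1116  0.27  ]]
215 8.0 [[ 0.6607 -0.1429  0.27  ]]
```

Request:
step_arm:
  targets:
    - [0,[0,-2,0],[0,0,0.03]]
    - [0,[1,-6,0],[0,0,0.09]]
    - [0,[2,-12,0],[0,0,0.17]]
    - [0,[4,-20,0],[0,0,0.26]]
    - [0,[6,-29,0],[0,0,0.35]]
    - [0,[8,-38,0],[0,0,0.44]]
    - [0,[11,-47,0],[0,0,0.53]]
    - [0,[14,-56,0],[0,0,0.62]]

```text
time: 11.6
ee_pos: [0.5033, 0.115, 0.3023]
tcp_rot: [180.0, 0.0, 113.8]
wrist_force: [-0.1, -0.2, -1.3]
opening: 0.0126
grasp_force: 58.8
```

Request:
step_arm:
  targets:
    - [0,[2,-9,0],[0,0,0.09]]
    - [0,[4,-18,0],[0,0,0.18]]
    - [0,[6,-27,0],[0,0,0.27]]
    - [0,[8,-36,0],[0,0,0.36]]
    - [0,[10,-45,0],[0,0,0.45]]
    - [0,[12,-54,0],[0,0,0.54]]
    - [0,[14,-63,0],[0,0,0.63]]
    - [0,[16,-72,0],[0,0,0.72]]

```text
time: 12.4
ee_pos: [0.5193, 0.043, 0.3023]
tcp_rot: [-180.0, -0.0, 155.0]
wrist_force: [-0.1, -0.2, -1.1]
opening: 0.0132
grasp_force: 58.7
```

Request:
step_arm:
  targets:
    - [0,[2,-9,0],[0,0,0.09]]
    - [0,[4,-18,0],[0,0,0.18]]
    - [0,[6,-27,0],[0,0,0.27]]
    - [0,[8,-36,0],[0,0,0.36]]
    - [0,[10,-44,0],[0,0,0.44]]
    - [0,[12,-50,0],[0,0,0.5]]
    - [0,[14,-54,0],[0,0,0.53]]
    - [0,[15,-56,0],[0,0,0.545]]

```text
time: 13.2
ee_pos: [0.5343, -0.0129, 0.3022]
tcp_rot: [-180.0, -0.0, -173.9]
wrist_force: [-0.8, 0.6, -1.6]
opening: 0.0128
grasp_force: 58.7
```

Request:
step_arm:
  targets:
    - [0,[0,0,0],[0,0,0]]
    - [0,[0,0,0],[0,0,0]]
    - [0,[0,0,0],[0,0,0]]
    - [0,[0,0,0],[0,0,0]]
    - [0,[0,0,0],[0,0,0]]

```text
time: 13.7
ee_pos: [0.5342, -0.0125, 0.3023]
tcp_rot: [-180.0, 0.0, -174.0]
wrist_force: [-0.3, 0.3, -1.3]
opening: 0.0129
grasp_force: 58.7
```

Run:
```python
from h import *
o=bot.get_obs();print(o["time"],o["q"].round(1),o["ee_pos"].round(4),o["tcp_rot"].round(2))
im,D=bot.camera("side"); e=o["ee_pos"]; np.savez("s7.npz",im=im,D=D)
y=np.deg2rad(o["tcp_rot"][2]-180);X=np.array([np.cos(y),np.sin(y),0]);Z=np.array([0,0,1]);O=e+.019*Z
for n,a,b in(("tip",-.036,-.037),("end",.052,.001),("arch45",.026+.0184,.014+.0184)):print(n,proj("side",O+a*X+b*Z).round(1))
```

```text
13.7 [ -1.3   5.1  18.2 103.1   0.   -7.4] [ 0.5342 -0.0125  0.3023] [-180.      0.   -173.97]
tip [[284.2 196.2]]
end [[320.9 175.4]]
arch45 [[317.5 162.3]]
```

Request:
step_arm:
  targets:
    - [0,[2,0,0],[0,0,0]]
    - [0,[6,0,0],[0,0,0]]
    - [0,[12,0,0],[0,0,0]]
    - [0,[20,0,0],[0,0,0]]
    - [0,[28,0,0],[0,0,0]]
    - [0,[36,0,0],[0,0,0]]
    - [0,[44,0,0],[0,0,0]]
    - [0,[52,0,0],[0,0,0]]

```text
time: 14.55
ee_pos: [0.587, -0.0126, 0.3021]
tcp_rot: [180.0, -0.0, -174.0]
wrist_force: [-0.4, -0.0, -1.5]
opening: 0.0126
grasp_force: 58.8
```

Request:
step_arm:
  targets:
    - [0,[8,0,0],[0,0,0]]
    - [0,[16,0,0],[0,0,0]]
    - [0,[23,0,0],[0,0,0]]
    - [0,[29,0,0],[0,0,0]]
    - [0,[33,0,0],[0,0,0]]
    - [0,[34,0,0],[0,0,0]]
    - [0,[34,0,0],[0,0,0]]
    - [0,[34,0,0],[0,0,0]]

```text
time: 15.35
ee_pos: [0.6201, -0.0126, 0.3024]
tcp_rot: [-180.0, 0.0, -174.0]
wrist_force: [0.2, 0.6, -1.7]
opening: 0.0127
grasp_force: 58.8
```

Request:
step_arm:
  targets:
    - [0,[0,0,0],[0,0,0]]
    - [0,[0,0,0],[0,0,0]]
    - [0,[0,0,0],[0,0,0]]
    - [0,[0,0,0],[0,0,0]]
    - [0,[0,0,0],[0,0,0]]
    - [0,[0,0,0],[0,0,0]]
    - [0,[0,0,0],[0,0,0]]
    - [0,[0,0,0],[0,0,0]]

```text
time: 16.15
ee_pos: [0.6202, -0.0126, 0.3023]
tcp_rot: [180.0, 0.0, -174.0]
wrist_force: [-0.0, -0.6, -1.9]
opening: 0.013
grasp_force: 58.8
```

Run:
```python
from h import *
o=bot.get_obs();print(o["time"],o["q"].round(1),o["ee_pos"].round(4),o["tcp_rot"].round(2))
im,D=bot.camera("side"); e=o["ee_pos"]; np.savez("s8.npz",im=im,D=D)
y=np.deg2rad(o["tcp_rot"][2]-180);X=np.array([np.cos(y),np.sin(y),0]);Z=np.array([0,0,1]);O=e+.019*Z
for n,a,b in(("tip",-.036,-.037),("end",.052,.001),("arch45",.026+.0184,.014+.0184),("archtop",.026,.04)):print(n,proj("side",O+a*X+b*Z).round(1))
print("fingertips",proj("side",e))
cv2.imwrite("pics/s8.png",cv2.resize(im[130:265,270:450],(800,600),interpolation=cv2.INTER_CUBIC)[:,:,::-1])
```

```text
16.15 [ -1.2  18.   33.3 105.3   0.   -7.2] [ 0.6202 -0.0126  0.3023] [ 180.      0.   -173.97]
tip [[321.5 192.7]]
end [[357.5 172.2]]
arch45 [[354.5 159.3]]
archtop [[347.  156.9]]
fingertips [[336.31555482 183.26616858]]
```

View pics/s8.png

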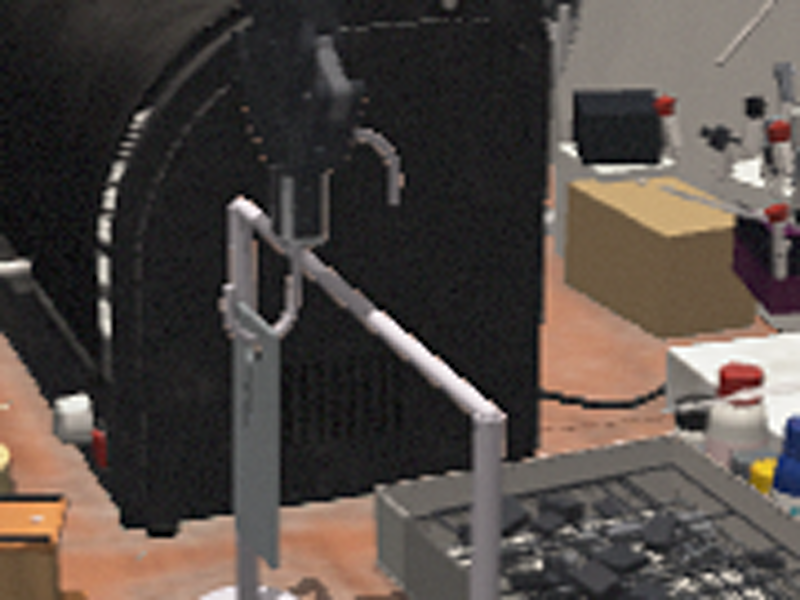

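The free end is at crop (394,203), well above and beyond the bar. The shank is on the near side, and the plate hangs plumb. The hook sits about 5 mm lower in the grip than nominal, so I'll descend and watch for contact.

Request:
step_arm:
  targets:
    - [0,[0,0,-5],[0,0,0]]
    - [0,[0,0,-13],[0,0,0]]
    - [0,[0,0,-22],[0,0,0]]
    - [0,[0,0,-32],[0,0,0]]
    - [0,[0,0,-42],[0,0,0]]
    - [0,[0,0,-52],[0,0,0]]
    - [0,[0,0,-60],[0,0,0]]
    - [0,[0,0,-64],[0,0,0]]

```text
time: 17.0
ee_pos: [0.62, -0.0126, 0.2371]
tcp_rot: [180.0, -0.1, -174.0]
wrist_force: [0.3, 0.7, -0.9]
opening: 0.0125
grasp_force: 58.8
```

Request:
step_arm:
  targets:
    - [0,[0,0,-2],[0,0,0]]
    - [0,[0,0,-5],[0,0,0]]
    - [0,[0,0,-8],[0,0,0]]
    - [0,[0,0,-10],[0,0,0]]
    - [0,[0,0,-10],[0,0,0]]
    - [0,[0,0,-10],[0,0,0]]

```text
time: 17.6
ee_pos: [0.6203, -0.0126, 0.2284]
tcp_rot: [-180.0, 0.0, -174.0]
wrist_force: [0.3, -0.8, -1.6]
opening: 0.0126
grasp_force: 58.8
```

Not touching yet. I'll lower in small steps.

Request:
step_arm:
  targets:
    - [0,[0,0,-1],[0,0,0]]
    - [0,[0,0,-2],[0,0,0]]
    - [0,[0,0,-3],[0,0,0]]
    - [0,[0,0,-3],[0,0,0]]

```text
time: 18.0
ee_pos: [0.6204, -0.0126, 0.2257]
tcp_rot: [-180.0, 0.0, -174.0]
wrist_force: [0.1, 0.8, 1.7]
opening: 0.0131
grasp_force: 59.3
```

Request:
step_arm:
  targets:
    - [0,[0,0,-1],[0,0,0]]
    - [0,[0,0,-2],[0,0,0]]
    - [0,[0,0,-2],[0,0,0]]

```text
time: 18.3
ee_pos: [0.6207, -0.0126, 0.2251]
tcp_rot: [-180.0, 0.2, -174.0]
wrist_force: [-0.7, -0.4, 9.3]
opening: 0.0129
grasp_force: 60.3
```

Request:
step_arm:
  targets:
    - [0,[0,0,-1],[0,0,0]]
    - [0,[0,0,-2],[0,0,0]]
    - [0,[0,0,-2],[0,0,0]]

```text
time: 18.6
ee_pos: [0.6211, -0.0125, 0.2246]
tcp_rot: [-180.0, 0.3, -174.0]
wrist_force: [-1.5, -0.2, 17.1]
opening: 0.0129
grasp_force: 61.3
```

Contact is at TCP z ≈ 0.2257. The plate's weight sits off to one side of the upper bend, so the released hook will tilt about 30°. I'll ease the pressure and pre-tilt the hook about the bend centre so it doesn't drop into a swing.

Request:
step_arm:
  targets:
    - [0,[0,0,3],[0,0,0]]
    - [0,[0,0,6],[0,0,0]]
    - [0,[2.4,0.3,3.8],[0.009,-0.087,0]]
    - [0,[5,0.5,1.9],[0.019,-0.173,0]]
    - [0,[7.7,0.8,0.2],[0.028,-0.26,0]]
    - [0,[10.5,1.1,-1.3],[0.037,-0.347,0]]
    - [0,[13.4,1.4,-2.5],[0.047,-0.433,0]]
    - [0,[16.5,1.7,-3.5],[0.056,-0.521,0]]

```text
time: 19.4
ee_pos: [0.6364, -0.0109, 0.2173]
tcp_rot: [179.9, 30.2, -174.0]
wrist_force: [-0.4, -0.6, -1.0]
opening: 0.0132
grasp_force: 58.8
```

Request:
step_arm:
  targets:
    - [0,[0,0,0],[0,0,0]]
    - [0,[0,0,0],[0,0,0]]
    - [0,[0,0,0],[0,0,0]]
    - [0,[0,0,0],[0,0,0]]
    - [0,[0,0,0],[0,0,0]]
    - [0,[0,0,0],[0,0,0]]
    - [0,[0,0,0],[0,0,0]]
    - [0,[0,0,0],[0,0,0]]

```text
time: 20.2
ee_pos: [0.6368, -0.0109, 0.2177]
tcp_rot: [179.9, 30.0, -174.0]
wrist_force: [-1.0, -0.8, -1.5]
opening: 0.0125
grasp_force: 58.9
```

Request:
step_arm:
  targets:
    - [0,[0,0,-1],[0,0,0]]
    - [0,[0,0,-2],[0,0,0]]
    - [0,[0,0,-2],[0,0,0]]
    - [0,[0,0,-2],[0,0,0]]

```text
time: 20.6
ee_pos: [0.6367, -0.0109, 0.2157]
tcp_rot: [179.9, 30.0, -174.0]
wrist_force: [-0.0, -0.2, -1.5]
opening: 0.0131
grasp_force: 58.9
```

Request:
step_arm:
  targets:
    - [0,[0,0,-1],[0,0,0]]
    - [0,[0,0,-1],[0,0,0]]
    - [0,[0,0,-1],[0,0,0]]

```text
time: 20.9
ee_pos: [0.6368, -0.0109, 0.215]
tcp_rot: [179.9, 30.0, -174.0]
wrist_force: [-0.0, -0.2, -1.4]
opening: 0.0125
grasp_force: 58.9
```

Request:
step_arm:
  targets:
    - [0,[0,0,-1],[0,0,0]]
    - [0,[0,0,-1],[0,0,0]]
    - [0,[0,0,-1],[0,0,0]]

```text
time: 21.2
ee_pos: [0.637, -0.0109, 0.2146]
tcp_rot: [179.9, 30.1, -174.0]
wrist_force: [-0.0, -0.3, 4.0]
opening: 0.0128
grasp_force: 59.4
```

Request:
step_arm:
  targets:
    - [0.17,[0,0,0],[0,0,0]]
    - [0.2,[0,0,0],[0,0,0]]
    - [0.25,[0,0,0],[0,0,0]]
    - [0.35,[0,0,0],[0,0,0]]
    - [0.6,[0,0,0],[0,0,0]]
    - [0.8,[0,0,0],[0,0,0]]
    - [0.8,[0,0,0],[0,0,0]]
    - [0.8,[0,0,0],[0,0,0]]

```text
time: 22.0
ee_pos: [0.6367, -0.0109, 0.2138]
tcp_rot: [179.9, 30.0, -174.0]
wrist_force: [0.2, 0.3, 0.2]
opening: 0.0682
grasp_force: 0.0
```

Request:
step_arm:
  targets:
    - [0.8,[0,0,0],[0,0,0]]
    - [0.8,[0,0,0],[0,0,0]]
    - [0.8,[0,0,0],[0,0,0]]
    - [0.8,[0,0,0],[0,0,0]]
    - [0.8,[0,0,0],[0,0,0]]
    - [0.8,[0,0,0],[0,0,0]]
    - [0.8,[0,0,0],[0,0,0]]
    - [0.8,[0,0,0],[0,0,0]]

```text
time: 22.8
ee_pos: [0.6367, -0.0109, 0.2138]
tcp_rot: [179.9, 30.0, -174.0]
wrist_force: [0.5, 0.8, 0.1]
opening: 0.0683
grasp_force: 0.0
```

Run:
```python
from h import *
o=bot.get_obs();print(o["time"],o["ee_pos"].round(4),o["wrist_force"].round(2),o["opening"])
im,D=bot.camera("side"); v,u=np.mgrid[150:290,300:370];uv=np.c_[u.ravel(),v.ravel()];P=dep("side",uv,D)
Q=P[(abs(P[:,0]-.635)<.07)&(abs(P[:,1]+.01)<.06)&(P[:,2]>.02)&(P[:,2]<.15)&(D[uv[:,1],uv[:,0]]>0)]
print(len(Q),Q.mean(0).round(3),Q[:,2].min().round(3),np.linalg.svd(Q-Q.mean(0),full_matrices=False)[2][2].round(2))
```

```text
22.8 [ 0.6367 -0.0109  0.2138] [0.5  0.75 0.12] 0.0682727545292166
372 [ 0.647 -0.017  0.096] 0.038 [1.   0.08 0.02]
```

The plate hangs vertically under the bar with no force on the gripper. I'll retreat along the tool axis.

Request:
step_arm:
  targets:
    - [0.8,[-4,-0.4,7],[0,0,0]]
    - [0.8,[-10,-1,17],[0,0,0]]
    - [0.8,[-18,-2,31],[0,0,0]]
    - [0.8,[-27,-3,47],[0,0,0]]
    - [0.8,[-37,-4,64],[0,0,0]]
    - [0.8,[-47,-5,81],[0,0,0]]
    - [0.8,[-57,-6,98],[0,0,0]]
    - [0.8,[-62,-6.5,107],[0,0,0]]

```text
time: 23.65
ee_pos: [0.5741, -0.0175, 0.324]
tcp_rot: [180.0, 30.2, -174.0]
wrist_force: [-0.1, 0.3, 0.4]
opening: 0.0684
grasp_force: 0.0
```

Request:
step_arm:
  targets:
    - [0.8,[-15,0,10],[0,0,0]]
    - [0.8,[-40,0,20],[0,0,0]]
    - [0.8,[-70,0,20],[0,0,0]]
    - [0.8,[-90,0,20],[0,0,0]]
    - [0.8,[-90,0,20],[0,0,0]]
    - [0.8,[-90,0,20],[0,0,0]]
    - [0.8,[-90,0,20],[0,0,0]]
    - [0.8,[-90,0,20],[0,0,0]]

```text
time: 24.45
ee_pos: [0.4851, -0.0174, 0.3403]
tcp_rot: [179.9, 30.0, -174.0]
wrist_force: [0.3, -0.6, -0.4]
opening: 0.0683
grasp_force: 0.0
```

Request:
step_arm:
  targets:
    - [0.8,[0,0,0],[0,0,0]]
    - [0.8,[0,0,0],[0,0,0]]
    - [0.8,[0,0,0],[0,0,0]]
    - [0.8,[0,0,0],[0,0,0]]
    - [0.8,[0,0,0],[0,0,0]]
    - [0.8,[0,0,0],[0,0,0]]
    - [0.8,[0,0,0],[0,0,0]]
    - [0.8,[0,0,0],[0,0,0]]

```text
time: 25.25
ee_pos: [0.4847, -0.0174, 0.3408]
tcp_rot: [179.9, 30.0, -174.0]
wrist_force: [0.7, 0.3, 0.3]
opening: 0.0683
grasp_force: 0.0
```

Run:
```python
from h import *
o=bot.get_obs();print(o["time"],o["ee_pos"].round(4),o["wrist_force"].round(2))
prev=None
for k in range(6):
    im,D=bot.camera("side"); v,u=np.mgrid[150:290,300:370];uv=np.c_[u.ravel(),v.ravel()];P=dep("side",uv,D)
    R=(abs(P[:,0]-.635)<.08)&(abs(P[:,1]+.01)<.06)&(D[uv[:,1],uv[:,0]]>0)
    Q=P[R&(P[:,2]>.02)&(P[:,2]<.15)]
    if k%2==0: print(o["time"],len(Q),Q.mean(0).round(4),Q[:,2].min().round(3),np.linalg.svd(Q-Q.mean(0),full_matrices=False)[2][2].round(2))
W=P[R&(P[:,2]>.28)&(P[:,2]<.31)];print("hook above bar",len(W),W.mean(0).round(3) if len(W) else "")
```

```text
25.25 [ 0.4847 -0.0174  0.3408] [0.72 0.31 0.26]
25.25 402 [ 0.6466 -0.0178  0.0949] 0.041 [0.99 0.11 0.03]
25.25 413 [ 0.6467 -0.0179  0.0948] 0.04 [0.99 0.13 0.02]
25.25 421 [ 0.6467 -0.018   0.0955] 0.038 [0.99 0.13 0.02]
hook above bar 5 [ 0.651 -0.014  0.281]
```

```bash
python3 -c "
from workcell import bot
print(bot.job_done())"
```

```text
the job is handed in; nothing more can be done
None
```

The plate hangs freely and still from the S-hook on the drying rail, the gripper is clear, and I handed the job in at about 25 s; no verdict came back.

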